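Refill the foil dispenser

TASK

Refill the empty foil dispenser: swing its cutter bar up and back out of the way, press the new foil roll down between the two sprung side clips until both end stubs snap into the clip holes, then swing the cutter bar fully back down over the roll. Leave the mug, the tin and the onion where they are.

Things in the scene. Friction and masses are not known exactly. Their poses are not given: they have to be found in the camera images.
- dispenser: White foil dispenser, fixed. 150 mm deep (x -70 to +80), 330 mm long (along y). Origin on the worktop below the middle of the roll's place; +x to its back, y along the roll's axis, z up. Base plate top z = 13 mm, front sill (x -66 to -50) 25 mm high, end posts at y = +-153 up to 77 mm high. With the bar up, the space between the clips above the base is empty.
- seat (a point): On the dispenser at x = y = 0, z = 67 mm: where the middle of the snapped-in roll's axis rests (stubs lying on the lower edges of the clip holes). Axes as the dispenser.
- hole_left (a point): Centre of the hole in the steel spring clip at the dispenser's +y end, at its inner face: x = 0, y = +132, z = 68 mm of the dispenser when sprung home. Round, 24 mm. The clip is a 40 mm wide upright leaf, hinged at its foot (z = 10). From z = 90 to 112 it flares outward, 30 degrees off vertical, as a lead-in. Side guides narrow from 35 mm apart at the top to 24 mm; they stand 5 mm inward.
- hole_right (a point): The same for the clip at the dispenser's -y end (y = -132 mm): both clips are mirror images, their inner faces 264 mm apart, and flare open upward.
- bar_hinge (a point): On the dispenser: middle of the cutter bar's hinge line, which runs along the dispenser's y at x = +50, z = 42 mm. Axes as the dispenser.
- bar_grip (a point): Centre of the black grip on the middle of the cutter bar: a barrel 17 mm thick, 30 mm long along y, flat ends, on a post 26 mm above the bar's hood. Bar down: x = -30, y = 0, z = 118 mm of the dispenser, 110 mm from the hinge line. Pinched from above on its two ends (closing along the dispenser's y) it pivots between the fingers as the bar swings.
- cutter_bar (a joint): Cutter bar angle, rad: a black toothed hood, 236 mm long, on a wire frame hinged at the back. 0 = fully down over the roll; grows as the grip swings up and back; stop at 2.0. It stays where it is left (friction, 1 to 3 N at the grip). Up to about 1 rad the hood blocks the roll's way; at 1.4 all of the hood is more than 60 mm behind the roll's axis, 110 mm or more above the worktop.
- clip_left (a joint): Outward angle, rad, of the spring clip at the dispenser's +y end: 0 = sprung home, limit 0.3. Inward spring force at the hole 3.3 N at 0, 8 N at 0.12. The roll's stubs, pushed straight down, spread both clips to about 0.12; they jump back to 0 as the stubs reach the holes. The push takes some 8 to 15 N in all.
- clip_right (a joint): The same for the spring clip at the dispenser's -y end.
- foil_roll: New foil roll, silver with two blue bands, lying on the worktop: 42 mm thick, 240 mm long, along its y; origin mid-length on its axis, 23 to 25 mm up as it lies. At each end a blue eight-sided flange (49 mm wide, 4 mm thick), then a blue stub 20 mm thick from y = 124 to 140, its last 5 mm chamfered to 10 mm. 280 mm over all, 170 to 310 g, both ends alike. Grip the foil at mid-length.
- mug: White mug, 83 mm in diameter, 94 mm high, on the right; origin at the middle of its underside. A bystander.
- tin: Red food tin, 75 mm in diameter, 110 mm high, at the right rear; origin at the middle of its underside. A bystander.
- onion: Brown onion, about 75 mm, on the chopping board at the left; origin at the middle of its underside. A bystander.

How it is judged (in metres and radians):
On the way, in this order (a step that is already met when the one before it is completed fails the run):
1. the cutter bar is swung up, past 1.2 rad (value of joint cutter_bar above 1.2 rad), for 0.2 s.
2. the roll is snapped in: its middle within 6 mm of its seat, in line with the dispenser within 0.04 rad, both clips sprung back, the bar still up past 1.0 rad (distance between foil_roll and seat below 0.006 m and angle between the y axis of foil_roll and the y axis of dispenser, either way round below 0.04 rad and value of joint each of clip_left, clip_right below 0.03 rad and value of joint cutter_bar above 1 rad), for 0.2 s.
At the end, for the whole second after the job is handed in: The roll rests with both stubs in the clip holes (its middle within 6 mm of the seat, in line within 0.04 rad, both clips sprung back to under 0.03 rad), the cutter bar is down (under 0.08 rad), and the roll is still (distance between foil_roll and seat below 0.006 m and angle between the y axis of foil_roll and the y axis of dispenser, either way round below 0.04 rad and value of joint each of clip_left, clip_right below 0.03 rad and value of joint cutter_bar below 0.08 rad and linear speed of foil_roll below 0.02 m/s); the robot touches nothing.
It fails at once if the mug, the tin or the onion is shifted by more than 30 mm (distance of any of mug, tin, onion from where it was at the start of the episode above 0.03 m).
It also fails if it takes over 72 s, if anything falls off the work surface, if the arm or the gripper's body presses on something with over 40 N, if the wrist force passes 120 N, or if a joint passes its speed limit or range.

ROBOT

A 6-joint arm with a two-finger parallel gripper is mounted at the origin on a cart in front of the work surface, level with it; the furniture and walls round the work are solid. World frame = base frame: x ahead of the robot, y to its left, z up, the work surface at z = 0. Lengths are in mm, angles in rad, forces in N, time in s.
With the tool pointing down it reaches from about 350 to 875 mm from the base axis. Payload 4.2 kg.
Tool frame: the origin (TCP) lies midway between the tips of the shut fingers; the grasp point (between the pads) lies 19 mm behind it; y points along the fingers, x is the direction in which the jaws open and shut, and the axes are right-handed (so a half turn about y gives the same grasp; the last joint's range is limited). The gripper opens to 85 mm and grips with 20 to 120 N. Pads are 22 mm wide; open, the fingers measure 114 mm over their backs; the gripper's body (76 mm by 85 mm) begins 54 mm behind the grasp point. The pads swing forward as they close: fully open they stand 13 mm farther back than shut.
Start: joints at [1.596, 0.385, 0.008, 0, -1.194, -0.259], TCP at [144.766, 607.982, 231.312] pointing down, gripper open.
Joint ranges: [-3.14, 3.14], [-1.21, 2.06], [-1.07, 1.41], [-3.16, 2.05], [-2.99, -0.16], [-3.1, 3.1]. Speed limits (rad/s): [2.79, 2.79, 3.14, 3.14, 3.14, 3.14].

INTERFACE

Orientations are given as a unit quaternion [x, y, z, w].
In Python, from bench import read_state, get_image, job_done gives the robot as it stands.
- The arm moves only by the tool play_rows, never from a script. Its argument "series" is a list of rows, each a list of 7 numbers: the shift along the tool's x, y, z in m, then the turn, a rotation vector about the tool's x, y, z in rad, then the finger opening in m, from 0 to 0.0854. In form: [[x, y, z, wx, wy, wz, claw], ...]. A call has 1 to 10 rows; each row shifts and turns the pose as measured when the row begins, along the tool's axes as they then stand; what a row does not reach is not made up. A row lasts 1/10 s, in which the tool goes at most 50 mm and 8.59 degrees, less where a joint would pass 70% of its speed; a pose out of reach is approached as far as the arm can. A call with a gripper value outside its range is refused whole. The fingers move at their own pace and stop on an object; the grip force is fixed at half the most. Time passes only in rows, so rows that do not move let the fingers close. It gives the time, the measured TCP pose, the force and the opening at its end, in the units of the state.
- read_state(): the state, without advancing time (a new reading comes with each control period).
- get_image(name): name is "side" or "top" or "wrist"; returns a dict with "color" (480x640x3 uint8, red, green, blue), "intrinsics" (3x3 intrinsics, pixels), "origin" and "orientation" of the camera in the world. Camera axes: x right, y down, z forward; pixel columns grow to the right and rows downward; lengths in mm; the calibration is good to about 2 mm. A picture is of the moment at which its call begins. There is no depth.
- job_done(): hands the job in, once; it reports no verdict.
The state is a dict: "clock": time; "joints": joint angles; "joint_vel": joint speeds; "joint_efforts": joint torques, N m; "position": TCP position; "ee_rot": TCP orientation; "contact_force": force on the tool from outside, world axes, zero at the start; "wrist_torque": the same for the moment, N m; "gripper_width": finger opening in mm.
Only numpy, scipy, OpenCV 4.12 (cv2) and the standard library are available. Lean on these libraries where they do the work, as an engineer would, in place of code of your own. Each camera call takes 0.05 s, during which the arm holds its last target. There are 200 camera calls.

## Working session

There is one attempt and no reset: what is moved stays moved. The work goes in short steps, Python scripts to look and compute and a tool call to move; the robot and the scene stay as the last step left them, time stands still between calls to the robot, and variables do not carry over. Pictures are saved under pics/ and viewed, about 8 in all and at most 12, crops included, and the job is handed in when it is done.

Besides the shell and the picture viewer there is one more tool, called after "Call:" by a JSON object that holds its "name" and its "arguments", one argument or row to a line. play_rows: Moves the arm, as the interface text tells. Its arguments: {"type":"object","properties":{"series":{"type":"array","items":{"type":"array","items":{"type":"number"}}}},"required":["series"]}

```bash
mkdir -p pics; ls; python3 - <<'E'
from bench import *
import cv2,json
s=read_state();print(s)
for n in ["side","top"]:
    d=get_image(n);cv2.imwrite(f"pics/{n}0.png",d["color"][:,:,::-1])
    print(n,d["intrinsics"],d["origin"],d["orientation"])
E
```

```text
pics
{'clock': 0.0, 'joints': array([ 1.59557017e+00,  3.85524728e-01,  6.62435781e-03, -5.31997677e-04,
       -1.19402322e+00, -2.58598915e-01]), 'joint_vel': array([-0.00111031,  0.00107735,  0.00045578, -0.00077857, -0.00086673,
       -0.00114316]), 'joint_efforts': array([ 4.65431967e-04, -3.92290735e+01,  1.88402277e+01,  4.18621972e+00,
       -4.63305201e-03,  7.24967009e-06]), 'position': array([144.65061974, 607.41545418, 230.23534392]), 'ee_rot': array([ 0.43880007, -0.55445596,  0.55544928, -0.43761763]), 'contact_force': array([-1.14527512,  0.03033108, -0.49196528]), 'wrist_torque': array([ 0.01473142, -0.01503399, -0.03094276]), 'gripper_width': 85.1263622179074}
side [[594.48885004   0.         328.86860095]
 [  0.         594.48885004 229.37074813]
 [  0.           0.           1.        ]] [-406.41055726 1715.16488387  929.35701891] [-0.22510877  0.80486301 -0.53251658  0.13396889]
top [[565.04830217   0.         314.18319086]
 [  0.         565.04830217 242.21744887]
 [  0.           0.           1.        ]] [-520.07600612 -519.9286216  1654.22407382] [ 0.81415264 -0.48115098  0.17294042 -0.27521051]
```

View pics/top0.png

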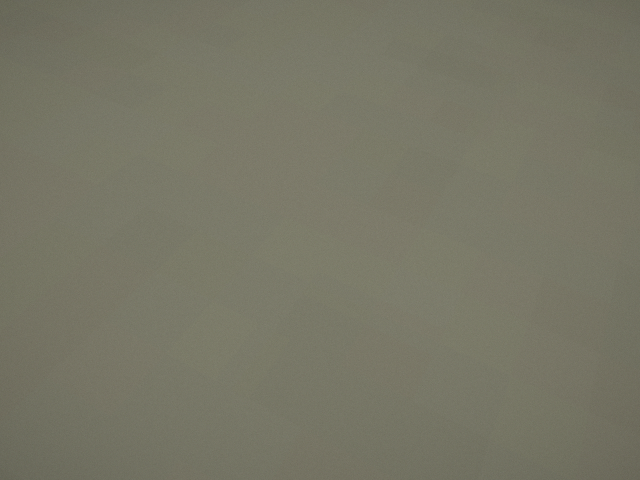

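View pics/side0.png

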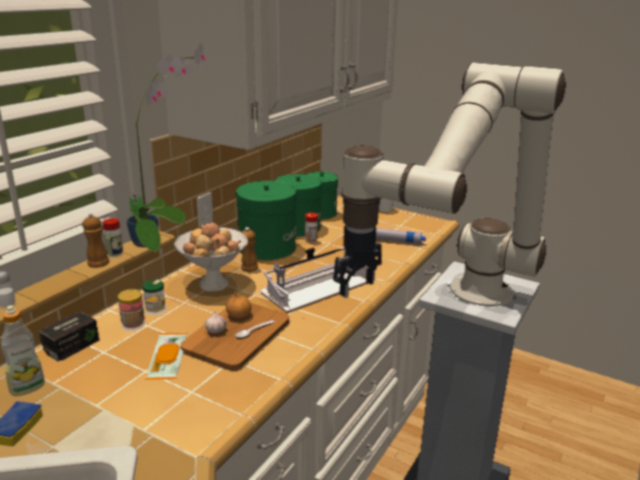

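The top view shows only a blank surface, so it's no use. The side view shows the dispenser at about (315,285) and the roll at about (400,237), behind the gripper. Next I'll use the wrist camera.

```bash
cat > h.py <<'E'
from bench import *
import cv2,numpy as np
from scipy.spatial.transform import Rotation as R
np.set_printoptions(precision=4,suppress=True)
def snap(n,f):
    d=get_image(n);cv2.imwrite(f"pics/{f}.png",d["color"][:,:,::-1])
    np.savez(f"pics/{f}.npz",**{k:np.array(v) for k,v in d.items()});return d
def load(f): return np.load(f"pics/{f}.npz")
def ray(d,p):
    v=np.linalg.solve(d["intrinsics"],[p[0],p[1],1]);return R.from_quat(d["orientation"]).apply(v)
def unproj(d,p,z):
    r=ray(d,p);o=np.array(d["origin"]);return o+r*(z-o[2])/r[2]
def proj(d,P):
    c=R.from_quat(d["orientation"]).inv().apply(np.atleast_2d(P)-np.array(d["origin"]))
    q=c@np.array(d["intrinsics"]).T;return q[:,:2]/q[:,2:]
E
python3 - <<'E'
from h import *
d=snap("wrist","w0");print(d["origin"],R.from_quat(d["orientation"]).as_matrix(),d["intrinsics"])
s=snap("side","s0")
print("tool axes cols",R.from_quat(read_state()["ee_rot"]).as_matrix())
c=s["color"][190:330,240:440,::-1]
w=d["color"][:,:,::-1]
cs=cv2.resize(c,None,fx=2.5,fy=2.5,interpolation=cv2.INTER_CUBIC)
im=np.zeros((600,640,3),np.uint8)
im[:350,:500]=cs
cv2.imwrite("pics/sc.png",cs)
for p in [(265,290),(400,237),(240,307)]:print(unproj(s,p,20))
E
```

```text
[212.3579 591.1595 373.6108] [[-0.231  -0.9357 -0.2667]
 [-0.973   0.2229  0.0606]
 [ 0.0028  0.2735 -0.9619]] [[372.7302   0.     315.5057]
 [  0.     372.7302 238.1445]
 [  0.       0.       1.    ]]
tool axes cols [[-0.2317 -0.0002  0.9728]
 [-0.9728 -0.0013 -0.2317]
 [ 0.0014 -1.      0.0001]]
[563.0041 408.031   20.    ]
[ 376.3589 -196.2403   20.    ]
[564.6625 530.1637  20.    ]
```

View pics/w0.png

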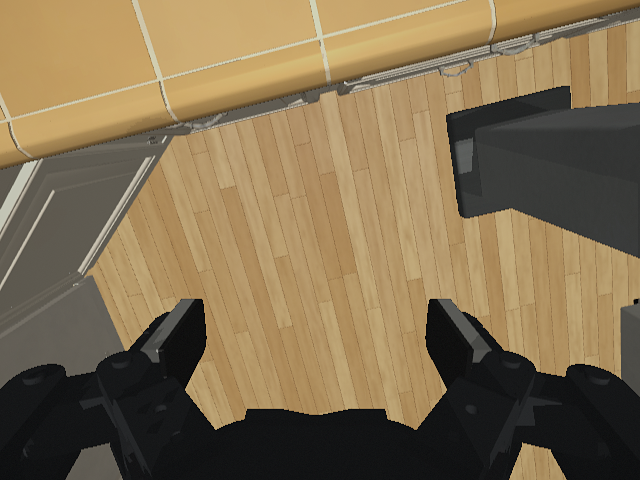

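The wrist is over the floor left of the counter. Image up is world +x and image left is world +y. I'll raise the arm and bring it over the worktop for a proper look.

Call:
{"name": "play_rows", "arguments": {
  "series": [
    [0,-0.05,0,0,0,0,0.0854],
    [0,-0.05,0,0,0,0,0.0854],
    [0,-0.05,0,0,0,0,0.0854],
    [0.0305,0,0.035,0,0,0,0.0854],
    [0.0305,0,0.035,0,0,0,0.0854],
    [0.0305,0,0.035,0,0,0,0.0854],
    [0.0305,0,0.035,0,0,0,0.0854],
    [0.0305,0,0.035,0,0,0,0.0854],
    [0.0305,0,0.035,0,0,0,0.0854],
    [0.0305,0,0.035,0,0,0,0.0854]
  ]
}}

```text
clock: 1.2
position: [336.5, 338.2, 384.0]
ee_rot: [0.442, -0.551, 0.555, -0.439]
contact_force: [1.5, 0.4, 0.5]
gripper_width: 85.4
```

Call:
{"name": "play_rows", "arguments": {
  "series": [
    [0.0305,0,0.035,0,0,0,0.0854],
    [0.0305,0,0.035,0,0,0,0.0854],
    [0.0305,0,0.035,0,0,0,0.0854],
    [0.0305,0,0.035,0,0,0,0.0854],
    [0.0305,0,0.035,0,0,0,0.0854],
    [0.0305,0,0.035,0,0,0,0.0854],
    [0.0305,0,0.035,0,0,0,0.0854],
    [0,0,0,0,0,0,0.0854],
    [0,0,0,0,0,0,0.0854]
  ]
}}

```text
clock: 2.1
position: [534.3, 57.6, 384.9]
ee_rot: [0.44, -0.553, 0.556, -0.437]
contact_force: [-0.6, 0.0, 0.3]
gripper_width: 85.4
```

```bash
python3 - <<'E'
from h import *
d=snap("wrist","w1");print(d["origin"]);s=read_state();print(s["position"],s["joints"],s["contact_force"])
snap("side","s1")
E
```

```text
[602.0801  41.9425 528.2125]
[534.036   57.9789 384.7596] [ 0.4132  0.1656  0.0799  0.0051 -1.4887  0.9265] [-0.0138  0.1951  0.1252]
```

View pics/w1.png

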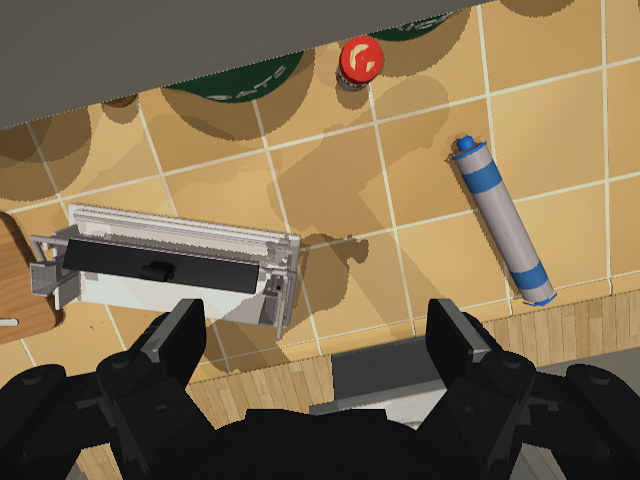

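Wrist view: the dispenser sits with its grip near (158,270). The roll runs from its far stub at about (465,138) to its near stub at about (545,305). I'll zoom in for the dispenser's features.

```bash
python3 - <<'E'
from h import *
im=cv2.imread("pics/w1.png")
a=cv2.resize(im[195:345,20:310],None,fx=2.7,fy=2.7,interpolation=cv2.INTER_CUBIC)
cv2.imwrite("pics/c1.png",a)
d=load("w1")
# roll: silver/blue mask orientation
hsv=cv2.cvtColor(im,cv2.COLOR_BGR2HSV)
m=((hsv[...,0]>95)&(hsv[...,0]<125)&(hsv[...,1]>110)&(hsv[...,2]>60)).astype(np.uint8)
n,l,st,c=cv2.connectedComponentsWithStats(m)
for i in range(1,n):
    if st[i,4]>30: print(st[i],c[i],unproj(d,c[i],30))
for p in [(465,138),(545,305)]:print(unproj(d,p,24))
E
```

```text
[457 136  18  16 193] [465.285  143.1244] [ 543.6068 -147.657    30.    ]
[451 142  36  18 112] [469.5625 151.4643] [ 531.7709 -151.8288   30.    ]
[463 160  39  33 713] [483.0687 178.5652] [ 492.4213 -165.2284   30.    ]
[511 260  37  29 569] [530.6081 277.5431] [ 334.8371 -216.5807   30.    ]
[533 294  24  12  75] [543.8133 301.4533] [ 292.3744 -232.6929   30.    ]
[ 549.487  -150.3674   24.    ]
[ 282.3949 -237.3503   24.    ]
```

View pics/c1.png

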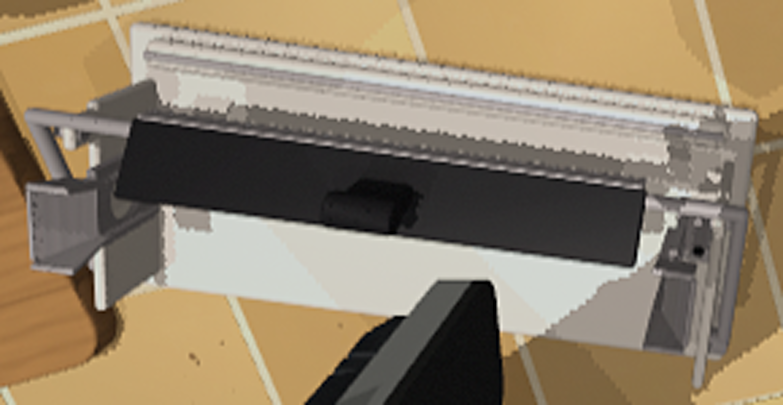

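```bash
python3 - <<'E'
from h import *
from scipy.optimize import least_squares
d=load("w1")
C=lambda p:np.array(p)/2.7+[20,195]
pts=[((80,165,13),C((135,25))),((80,-165,13),C((755,115))),((-70,-165,13),C((722,357))),((-30,0,118),C((360,207)))]
M=np.array([p[0] for p in pts],float);U=np.array([p[1] for p in pts])
def T(q,M):
    c,s=np.cos(q[2]),np.sin(q[2]);return np.c_[q[0]+c*M[:,0]-s*M[:,1],q[1]+s*M[:,0]+c*M[:,1],M[:,2]]
f=lambda q:(proj(d,T(q,M))-U).ravel()
r=least_squares(f,[550,200,0]);print(r.x,f(r.x))
q=r.x
print("grip down",T(q,np.array([[-30,0,118.]])),"seat",T(q,np.array([[0,0,67.]])))
names=dict(sl=(-58,150,25),sr=(-58,-150,25),cl=(0,143,112),cr=(0,-143,112),holeL=(0,132,68),postLtopf=(0,153,77),grip=(-30,0,118),hingeL=(50,130,42))
for k,v in names.items():
    p=proj(d,T(q,np.array([v],float)))[0];print(k,p,(p-[20,195])*2.7)
E
```

```text
[473.7895 266.5611  -0.414 ] [ -2.3975 -20.8392   4.6502 -12.0452  -0.1889  -8.0638  -1.6103  37.9711]
grip down [[446.3238 278.629  118.    ]] seat [[473.7895 266.5611  67.    ]]
sl [ 72.5371 280.6082] [141.8501 231.1422]
sr [278.0397 314.2635] [696.7071 322.0115]
cl [ 33.1871 264.7921] [ 35.6052 188.4387]
cr [273.339  304.4524] [684.0154 295.5215]
holeL [ 66.4592 254.6018] [125.4398 160.9249]
postLtopf [ 45.0287 254.0111] [ 67.5774 159.3301]
grip [151.7231 309.6378] [355.6522 309.522 ]
hingeL [ 80.6071 213.4136] [163.6391  49.7167]
```

```bash
python3 - <<'E'
from h import *
from scipy.optimize import least_squares
d=load("w1")
C=lambda p:np.array(p)/2.7+[20,195]
U=np.array([C((135,25)),C((755,115)),C((722,357)),C((360,207))])
def T(q,M):
    c,s=np.cos(q[2]),np.sin(q[2]);return np.c_[q[0]+c*M[:,0]-s*M[:,1],q[1]+s*M[:,0]+c*M[:,1],M[:,2]]
names=dict(sl=(-58,150,25),sr=(-58,-150,25),clf=(-20,143,112),clb=(20,143,112),crf=(-20,-143,112),crb=(20,-143,112),grip=(-30,0,118),hingeL=(50,130,42),hingeR=(50,-130,42))
for flip in (0,1):
    s=-1 if flip else 1
    xb,xf=(80,-70) if not flip else (-70,80)
    M0=[(xb,165*s,13),(xb,-165*s,13),(xf,-165*s,13)]
    def model(a): 
        r,a0=np.hypot(80,76),np.arctan2(76,-80)
        return np.array(M0+[(50+r*np.cos(a0-a),0,42+r*np.sin(a0-a))],float)
    for fixed in (True,False):
        f=lambda q:(proj(d,T(q,model(0 if fixed else q[3])))-U).ravel()
        r=least_squares(f,[550,200,np.pi*flip-.3,0.3]);q=r.x;print(flip,fixed,q,f(q))
    if flip or 1:
        for k,v in names.items():print(k,(proj(d,T(q,np.array([v],float)))[0]-[20,195])*2.7)
E
```

```text
0 True [473.7906 266.5602  -0.414    0.3   ] [ -2.397  -20.8405   4.6507 -12.0457  -0.1887  -8.0644  -1.6099  37.9701]
0 False [450.7041 269.7048  -0.3832   0.8719] [ 0.4629 -0.8533  5.1968 -0.0308  3.4271  2.7597 -6.597  -0.3897]
sl [157.0083 279.2718]
sr [706.1908 352.8076]
clf [ 53.9249 287.6687]
clb [ 49.6264 205.1093]
crf [686.4238 371.7081]
crb [697.2119 293.6199]
grip [368.7723 356.3704]
hingeL [172.9969 102.6146]
hingeR [691.5253 176.3776]
1 True [462.257  270.4029   2.7632   0.3   ] [-3.4098 -1.1848  1.6628 -1.3868  0.587   1.6538  1.077   1.4139]
1 False [461.7334 270.7628   2.7642  -0.0163] [-3.5434 -0.6618  1.4753 -1.0998  0.5071  1.914   1.405   0.5044]
sl [726.7141 136.1103]
sr [141.3132  54.8198]
clf [688.6268 270.6087]
clb [678.4607 349.8229]
crf [ 36.3751 184.257 ]
crb [ 41.5413 267.8758]
grip [362.4701 212.0869]
hingeL [661.9144 331.6331]
hingeR [166.2705 267.4946]
```

The fit is clean only with the dispenser turned round, so its back and hinge face the robot. Its origin is at about (462, 270.5) with yaw 2.764 rad, and the bar is down. The predicted clip flare also matches the picture. The roll's middle is at about (415.5, -193) with its axis at 18°.

```bash
cat >> h.py <<'E'
Q=np.array([462,270.5,2.764])
def D(x,y,z,q=Q):
    c,s=np.cos(q[2]),np.sin(q[2]);return np.array([q[0]+c*x-s*y,q[1]+s*x+c*y,z])
def plan(P,jaw,frm=None):
    """rotvec (tool) to bring tool upright w/ jaw angle(deg); then shift in the new tool axes (m)"""
    s=read_state();R0=R.from_quat(s["ee_rot"]);t=np.radians(jaw)
    x=np.array([np.cos(t),np.sin(t),0]);y=np.array([0,0,-1.]);R1=R.from_matrix(np.c_[x,y,np.cross(x,y)])
    print("pos",s["position"],"rot",(R0.inv()*R1).as_rotvec(),"shift",R1.inv().apply(np.array(P)-(s["position"] if frm is None else frm))/1000,"F",s["contact_force"],"w",s["gripper_width"],"t",s["clock"])
E
python3 - <<'E'
from h import *
g=D(-30,0,118);print(g)
plan([g[0],g[1],200],-111.6)
E
```

```text
[489.8866 259.4395 118.    ]
pos [533.7139  58.7529 385.026 ] rot [-0.0009  0.1478  0.0058] shift [-0.1705  0.185  -0.1146] F [0.2731 0.505  0.4818] w 85.6494251560246 t 2.2
```

Call:
{"name": "play_rows", "arguments": {
  "series": [
    [0,0,0,0,0.148,0.006,0.0854],
    [-0.0284,0.0308,-0.0191,0,0,0,0.0854],
    [-0.0284,0.0308,-0.0191,0,0,0,0.0854],
    [-0.0284,0.0308,-0.0191,0,0,0,0.0854],
    [-0.0284,0.0308,-0.0191,0,0,0,0.0854],
    [-0.0284,0.0308,-0.0191,0,0,0,0.0854],
    [-0.0284,0.0308,-0.0191,0,0,0,0.0854],
    [0,0,0,0,0,0,0.0854]
  ]
}}

```text
clock: 3.0
position: [483.6, 276.0, 199.6]
ee_rot: [0.395, -0.582, 0.584, -0.405]
contact_force: [0.2, -0.4, -0.3]
gripper_width: 85.4
```

```bash
python3 - <<'E'
from h import *
d=snap("wrist","w2")
g=D(-30,0,118);plan([g[0],g[1],200],-111.6)
im=cv2.imread("pics/w2.png")
for P in [D(-30,15,118),D(-30,-15,118),D(80,165,13),D(80,-165,13),D(-70,-165,13),D(-70,165,13),D(-20,143,112),D(20,143,112),D(-20,-143,112),D(20,-143,112)]:
    p=proj(d,P)[0];print(p);cv2.circle(im,tuple(int(round(v)) for v in p),3,(0,0,255),1)
cv2.imwrite("pics/w2o.png",im)
E
```

```text
pos [484.9361 275.3995 202.0147] rot [-0.0123  0.0096 -0.0125] shift [0.013  0.002  0.0105] F [-0.8611 -0.2838  0.1955] w 85.1441183766121 t 3.05
[360.899  230.4969]
[312.772  229.8598]
[498.8896 316.0525]
[159.7361 311.1228]
[142.6587 153.6479]
[523.4064 158.2489]
[558.1282 245.9177]
[547.2252 302.9794]
[115.3737 239.969 ]
[123.0827 296.9049]
```

View pics/w2o.png

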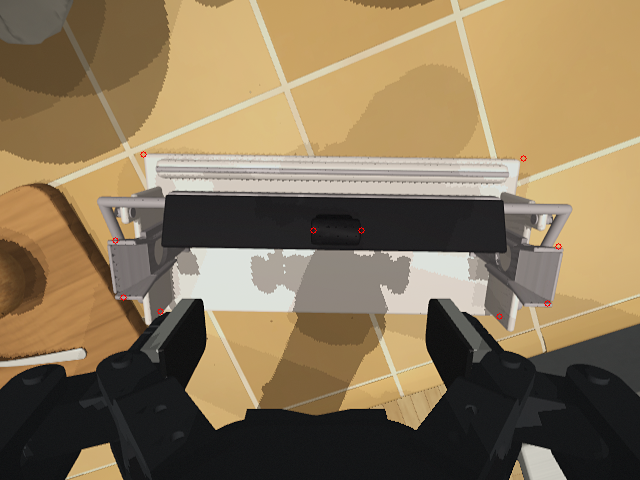

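The overlay matches within 2–3 px: the grip is at (336,230) and the base corners agree. I'll descend on the grip and pinch it.

Call:
{"name": "play_rows", "arguments": {
  "series": [
    [0.013,0.002,0.0105,-0.012,0.01,-0.012,0.0854],
    [0,0.04,0,0,0,0,0.0854],
    [0,0.035,0,0,0,0,0.0854],
    [0,0.022,0,0,0,0,0.0854],
    [0,0,0,0,0,0,0.0854]
  ]
}}

```text
clock: 3.55
position: [494.1, 259.5, 108.9]
ee_rot: [-0.393, 0.585, -0.584, 0.403]
contact_force: [-0.4, -0.4, 0.5]
gripper_width: 85.6
```

```bash
python3 - <<'E'
from h import *
g=D(-30,0,118);plan([g[0],g[1],102],-111.6)
E
```

```text
pos [494.1449 259.5211 108.8936] rot [-0.0073  0.0014 -0.013 ] shift [ 0.0016  0.0069 -0.0039] F [-0.374  -0.4188  0.5154] w 85.616187705864 t 3.55
```

Call:
{"name": "play_rows", "arguments": {
  "series": [
    [0.002,0.008,-0.004,-0.007,0,-0.013,0.0854],
    [0,0,0,0,0,0,0.0],
    [0,0,0,0,0,0,0.0],
    [0,0,0,0,0,0,0.0],
    [0,0,0,0,0,0,0.0],
    [0,0,0,0,0,0,0.0],
    [0,0,0,0,0,0,0.0],
    [0,0,0,0,0,0,0.0]
  ]
}}

```text
clock: 4.35
position: [493.4, 260.2, 107.6]
ee_rot: [-0.393, 0.585, -0.585, 0.402]
contact_force: [-0.3, -1.0, -0.9]
gripper_width: 28.5
```

```bash
python3 - <<'E'
from h import *
g=D(-30,0,118);plan([g[0],g[1],102],-111.6)
r,a0=np.hypot(80,76),np.arctan2(76,-80)
G=lambda a:np.array([50+r*np.cos(a0-a),42+r*np.sin(a0-a)])
for k in range(12):
    b=(G(1.75*(k+1)/12)-G(1.75*k/12));print("tool y,z step",-b[1]/1000,-b[0]/1000)
E
```

```text
pos [493.3647 260.1818 107.5524] rot [-0.006   0.0003 -0.0099] shift [ 0.002   0.0056 -0.003 ] F [-0.3095 -0.9997 -0.8594] w 28.496008835318744 t 4.35
tool y,z step -0.010818628964106437 -0.011893277389138618
tool y,z step -0.008975495855348414 -0.013339162412558756
tool y,z step -0.0069418156972313625 -0.014501861071726999
tool y,z step -0.004760762901477307 -0.015356689627452787
tool y,z step -0.0024786405561190465 -0.015885500329280128
tool y,z step -0.0001438974250123124 -0.01607706668671476
tool y,z step 0.002193900604697035 -0.01592732180420512
tool y,z step 0.004485122791294231 -0.015439444720099615
tool y,z step 0.006681127184059477 -0.01462379291662799
tool y,z step 0.008735293277099316 -0.013497682433701783
tool y,z step 0.010604011748518773 -0.012085020254648924
tool y,z step 0.012247610273072482 -0.010415796768223117
```

Call:
{"name": "play_rows", "arguments": {
  "series": [
    [0,-0.011,-0.012,0,0,0,0],
    [0,-0.009,-0.0135,0,0,0,0],
    [0,-0.007,-0.0145,0,0,0,0],
    [0,-0.005,-0.0155,0,0,0,0],
    [0,-0.0025,-0.016,0,0,0,0]
  ]
}}

```text
clock: 4.85
position: [426.2, 287.1, 142.2]
ee_rot: [0.392, -0.584, 0.586, -0.403]
contact_force: [4.8, -0.3, -7.4]
gripper_width: 28.8
```

```bash
cat >> h.py <<'E'
def bar():
    s=read_state();p=s["position"];c,sn=np.cos(Q[2]),np.sin(Q[2])
    v=p[:2]-Q[:2];x=c*v[0]+sn*v[1];y=-sn*v[0]+c*v[1]
    print("disp x,y,z",x,y,p[2],"F",s["contact_force"],"w",s["gripper_width"],"t",s["clock"]);return x,y,p[2]
E
python3 - <<'E'
from h import *
x,y,z=bar();print(np.hypot(x-50,z+11-42),2.382-np.arctan2(z+10.5-42,x-50));plan([0,0,0],-111.6)
E
```

```text
disp x,y,z 39.393375811581876 -2.2807984292916714 142.22228550751166 F [ 4.8225 -0.2896 -7.3597] w 28.754605132454383 t 4.85
111.72688696186238 0.7157002505486834
pos [426.2226 287.1438 142.2223] rot [-0.0107 -0.0007 -0.0117] shift [ 0.4239  0.1422 -0.2906] F [ 4.8225 -0.2896 -7.3597] w 28.754605132454383 t 4.85
```

Call:
{"name": "play_rows", "arguments": {
  "series": [
    [0,0,-0.016,0,0,0,0],
    [0,0.0022,-0.016,0,0,0,0],
    [0,0.0045,-0.0155,0,0,0,0],
    [0,0.0067,-0.0147,0,0,0,0],
    [0,0.0087,-0.0135,0,0,0,0],
    [0,0.0106,-0.012,0,0,0,0]
  ]
}}

```text
clock: 5.45
position: [341.1, 321.4, 115.7]
ee_rot: [0.39, -0.581, 0.585, -0.41]
contact_force: [4.5, -2.3, 1.1]
gripper_width: 27.7
```

```bash
python3 - <<'E'
from h import *
x,y,z=bar();print(np.hypot(x-50,z+11-42),2.382-np.arctan2(z+10.5-42,x-50))
E
```

```text
disp x,y,z 131.1257405419 -2.761079059165688 115.69674125578419 F [ 4.5204 -2.2509  1.0927] w 27.660215566534436 t 5.45
117.28138709028357 1.5780281524551838
```

Call:
{"name": "play_rows", "arguments": {
  "series": [
    [0,0,0,0,0,0,0.0854],
    [0,0,0,0,0,0,0.0854],
    [0,0,0,0,0,0,0.0854],
    [0,0,0,0,0,0,0.0854],
    [0,-0.03,0,0,0,0,0.0854],
    [0,-0.045,0,0,0,0,0.0854],
    [0,-0.045,0,0,0,0,0.0854],
    [0,-0.045,0,0,0,0,0.0854],
    [0,-0.02,0,0,0,0,0.0854],
    [0,0,0,0,0,0,0.0854]
  ]
}}

```text
clock: 6.45
position: [334.8, 317.4, 310.8]
ee_rot: [0.391, -0.581, 0.585, -0.408]
contact_force: [0.1, 0.3, -0.3]
gripper_width: 85.3
```

```bash
python3 - <<'E'
from h import *
d=snap("wrist","w3");s=snap("side","s3")
a=cv2.imread("pics/w3.png");b=cv2.resize(cv2.imread("pics/s3.png")[180:340,220:440],(440,320))
o=np.zeros((600,800,3),np.uint8);o[:375,:500]=cv2.resize(a,(500,375));o[280:600,360:800]=b
cv2.imwrite("pics/o3.png",o)
plan([415.5,-193,300],-72)
E
```

```text
pos [333.895  316.2717 307.4781] rot [-0.0192 -0.6845 -0.0041] shift [ 0.5096  0.0075 -0.0798] F [-0.257   0.7854 -0.2781] w 85.51542828108629 t 6.55
```

View pics/o3.png

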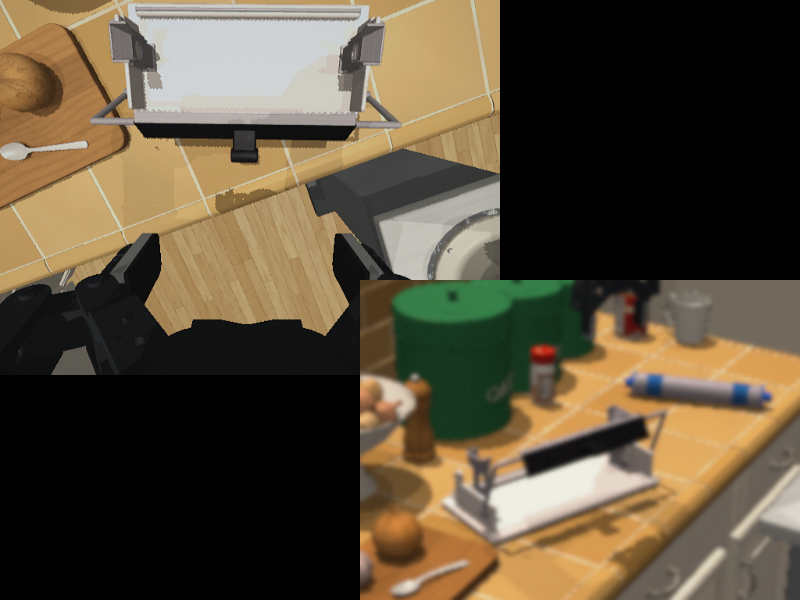

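The bar is up behind the clips at about 1.6 rad, and the space between them is clear. The mug sits beyond the roll. Now I'll move to the roll.

Call:
{"name": "play_rows", "arguments": {
  "series": [
    [0,0,0.0,0,-0.137,0,0.0854],
    [0.03,0,0.02,0,-0.137,0,0.0854],
    [0.03,0,0.02,0,-0.137,0,0.0854],
    [0.03,0,0.02,0,-0.137,0,0.0854],
    [0.03,0,0,0,-0.137,0,0.0854],
    [0.045,0,0,0,0,0,0.0854],
    [0.045,0,-0.01,0,0,0,0.0854],
    [0.045,0,-0.02,0,0,0,0.0854],
    [0.045,0,-0.02,0,0,0,0.0854],
    [0.045,0,-0.02,0,0,0,0.0854]
  ]
}}

```text
clock: 7.55
position: [394.0, -51.4, 290.3]
ee_rot: [0.588, -0.408, 0.406, -0.569]
contact_force: [0.9, 1.2, -0.2]
gripper_width: 85.4
```

```bash
python3 - <<'E'
from h import *
plan([415.5,-193,200],-72)
s=load("s3");print("mug",unproj(s,(385,200),47))
d=load("w3")
for P in [D(80,165,13),D(80,-165,13),D(-70,-165,13),D(-70,165,13),D(-20,143,112),D(20,143,112),D(-20,-143,112),D(20,-143,112)]:print(proj(d,P)[0]/1.28)
E
```

```text
pos [394.0048 -51.4405 290.335 ] rot [0.023 0.03  0.014] shift [ 0.1413  0.0903 -0.0233] F [ 0.9074  1.1945 -0.2156] w 85.38317343702153 t 7.55
mug [ 565.4626 -459.3476   47.    ]
[359.3928 118.0561]
[136.2246 116.0209]
[126.4124   2.0989]
[371.4682   3.1009]
[382.3572  23.4894]
[377.6628  64.1767]
[113.073  22.149]
[117.0218  62.4155]
```

Call:
{"name": "play_rows", "arguments": {
  "series": [
    [0,0,0,0.02,0.03,0.014,0.0854],
    [0.037,0.022,-0.006,0,0,0,0.0854],
    [0.037,0.022,-0.006,0,0,0,0.0854],
    [0.037,0.022,-0.006,0,0,0,0.0854],
    [0.037,0.022,-0.006,0,0,0,0.0854],
    [0,0,0,0,0,0,0.0854],
    [0,0,0,0,0,0,0.0854]
  ]
}}

```text
clock: 8.25
position: [407.7, -208.7, 187.0]
ee_rot: [0.572, -0.427, 0.412, -0.566]
contact_force: [-0.5, 1.2, 0.7]
gripper_width: 85.4
```

```bash
python3 - <<'E'
from h import *
d=snap("wrist","w4");plan([415.5,-193,200],-72)
im=cv2.imread("pics/w4.png");
hsv=cv2.cvtColor(im,cv2.COLOR_BGR2HSV)
m=((hsv[...,0]>95)&(hsv[...,0]<125)&(hsv[...,1]>110)&(hsv[...,2]>60)).astype(np.uint8)
n,l,st,c=cv2.connectedComponentsWithStats(m)
for i in range(1,n):
    if st[i,4]>100: print(st[i],c[i],unproj(d,c[i],40))
u=np.array([.951,.31,0]);
for t in (-140,-120,0,120,140):
    p=proj(d,np.array([415.5,-193,24])+t*u)[0];cv2.circle(im,tuple(int(v) for v in p),4,(0,0,255),1);print(t,p)
cv2.imwrite("pics/w4o.png",im)
E
```

```text
pos [ 407.4651 -208.1998  186.9219] rot [ 0.0212 -0.0135 -0.0126] shift [-0.012  -0.0131  0.0123] F [-0.5386  1.1059 -0.3707] w 85.58831422989618 t 8.3
[261   0  67  31 801] [293.2909  15.1498] [ 539.7326 -150.8781   40.    ]
[ 267   64   57   46 2458] [295.1379  86.3674] [ 496.5626 -164.8267   40.    ]
[ 279  272   46   40 1408] [301.5014 293.0916] [ 341.3915 -215.8595   40.    ]
[276 326  53  20 246] [301.8537 337.8293] [ 299.9421 -228.5373   40.    ]
-140 [305.2965 346.3271]
-120 [304.8102 327.4881]
0 [301.504 199.402]
120 [297.3459  38.3077]
140 [296.5464   7.334 ]
```

View pics/w4o.png

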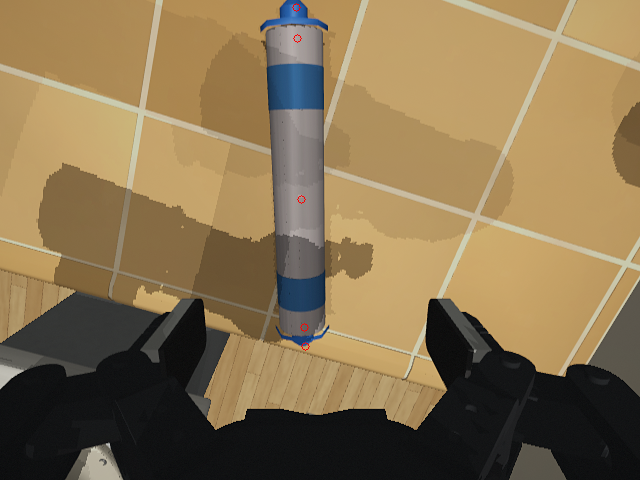

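The roll lies centred in view. The band and flange pixels put its middle at about (417.5, -191), with its axis at 18.2°. I'll go down to it.

Call:
{"name": "play_rows", "arguments": {
  "series": [
    [0,0,0,0.021,-0.013,-0.013,0.0854],
    [-0.013,0.0,0.014,0,0,0,0.0854],
    [0,0.045,0,0,0,0,0.0854],
    [0,0.045,0,0,0,0,0.0854],
    [0,0,0,0,0,0,0.0854]
  ]
}}

```text
clock: 8.8
position: [420.9, -186.3, 99.6]
ee_rot: [-0.571, 0.407, -0.418, 0.577]
contact_force: [-0.9, 0.1, -0.5]
gripper_width: 85.4
```

```bash
python3 - <<'E'
from h import *
plan([417.5,-191,8],-71.8)
E
```

```text
pos [ 420.8979 -186.3136   99.5642] rot [-0.0161  0.0078  0.0077] shift [ 0.0034  0.0916 -0.0047] F [-0.8773  0.1433 -0.5104] w 85.36271413090992 t 8.8
```

Call:
{"name": "play_rows", "arguments": {
  "series": [
    [0.003,0,-0.005,-0.016,0.008,0.008,0.0854],
    [0,0.04,0,0,0,0,0.0854],
    [0,0.035,0,0,0,0,0.0854],
    [0,0.01,0,0,0,0,0.0854],
    [0,0,0,0,0,0,0.0854]
  ]
}}

```text
clock: 9.3
position: [427.1, -190.9, 24.1]
ee_rot: [-0.571, 0.406, -0.419, 0.578]
contact_force: [0.1, 0.1, 0.5]
gripper_width: 85.4
```

```bash
python3 - <<'E'
from h import *
plan([417.5,-191,8],-71.8)
E
```

```text
pos [ 427.0937 -190.8624   24.0971] rot [-0.0189  0.0075  0.0102] shift [-0.0029  0.0161 -0.0092] F [0.0724 0.0975 0.4587] w 85.35040219512098 t 9.3
```

Call:
{"name": "play_rows", "arguments": {
  "series": [
    [-0.002,0.008,-0.009,-0.019,0.008,0.01,0.0854],
    [0,0,0,0,0,0,0.0854]
  ]
}}

```text
clock: 9.5
position: [420.1, -192.2, 18.9]
ee_rot: [-0.572, 0.413, -0.416, 0.573]
contact_force: [-0.4, 0.5, 0.4]
gripper_width: 85.2
```

```bash
python3 - <<'E'
from h import *
plan([417.5,-191,8],-71.8)
E
```

```text
pos [ 420.0688 -192.2362   18.8689] rot [-0.0042 -0.0003  0.0022] shift [-0.002   0.0109 -0.0021] F [-0.4376  0.4819  0.3504] w 85.24017270901182 t 9.5
```

Call:
{"name": "play_rows", "arguments": {
  "series": [
    [-0.002,0.012,-0.003,-0.004,0,0.002,0.0854],
    [0,0.003,0,0,0,0,0.0854],
    [0,0,0,0,0,0,0.0854]
  ]
}}

```text
clock: 9.8
position: [418.1, -191.6, 5.1]
ee_rot: [-0.572, 0.413, -0.416, 0.574]
contact_force: [0.7, 0.8, 0.0]
gripper_width: 85.1
```

Call:
{"name": "play_rows", "arguments": {
  "series": [
    [0,0,0,0,0,0,0.0],
    [0,0,0,0,0,0,0.0],
    [0,0,0,0,0,0,0.0],
    [0,0,0,0,0,0,0.0],
    [0,0,0,0,0,0,0.0],
    [0,0,0,0,0,0,0.0],
    [0,0,0,0,0,0,0.0]
  ]
}}

```text
clock: 10.5
position: [418.4, -191.7, 5.5]
ee_rot: [-0.572, 0.413, -0.416, 0.574]
contact_force: [-1.1, 0.7, -1.3]
gripper_width: 40.2
```

```bash
python3 - <<'E'
from h import *
plan([417.5,-191,8],-71.8)
E
```

```text
pos [ 418.4325 -191.6851    5.4946] rot [-0.0052  0.0004  0.0028] shift [-0.0009 -0.0025 -0.0007] F [-1.1297  0.7086 -1.2597] w 40.245640571492864 t 10.5
```

Gripped: width 40 mm. I'll lift and turn.

Call:
{"name": "play_rows", "arguments": {
  "series": [
    [0,-0.03,0,0,0,0,0],
    [0,-0.045,0,0,0,0,0],
    [0,-0.045,0,0,0,0,0],
    [0,-0.045,0,0,0,0,0],
    [0,-0.045,0,0,0,0,0],
    [0,-0.02,0,0,-0.1,0,0],
    [0,0,0,0,-0.13,0,0],
    [0,0,0,0,-0.13,0,0],
    [0,0,0,0,-0.13,0,0],
    [0,0,0,0,-0.13,0,0]
  ]
}}

```text
clock: 11.5
position: [411.4, -189.2, 239.2]
ee_rot: [-0.673, 0.217, -0.21, 0.675]
contact_force: [0.7, 0.9, -2.6]
gripper_width: 40.5
```

Call:
{"name": "play_rows", "arguments": {
  "series": [
    [0,0,0,0,-0.13,0,0],
    [0,0,0,0,-0.1,0,0],
    [0,0,0,0,0,0,0]
  ]
}}

```text
clock: 11.8
position: [408.8, -188.1, 236.4]
ee_rot: [-0.692, 0.137, -0.126, 0.697]
contact_force: [-0.1, 1.0, -2.2]
gripper_width: 40.6
```

```bash
python3 - <<'E'
from h import *
P=D(0,0,225);plan(P,-21.6)
E
```

```text
pos [ 408.7948 -188.0731  236.3776] rot [-0.004   0.0022 -0.0169] shift [-0.1193  0.0114  0.446 ] F [-0.0679  0.9528 -2.2033] w 40.61462126439504 t 11.8
```

Call:
{"name": "play_rows", "arguments": {
  "series": [
    [0,0,0.02,-0.004,0.002,-0.017,0],
    [-0.0119,0,0.0446,0,0,0,0],
    [-0.0119,0,0.0446,0,0,0,0],
    [-0.0119,0,0.0446,0,0,0,0],
    [-0.0119,0,0.0446,0,0,0,0],
    [-0.0119,0,0.0446,0,0,0,0],
    [-0.0119,0,0.0446,0,0,0,0],
    [-0.0119,0,0.0446,0,0,0,0],
    [-0.0119,0,0.0446,0,0,0,0],
    [0,0,0,0,0,0,0]
  ]
}}

```text
clock: 12.8
position: [461.5, 211.0, 230.4]
ee_rot: [0.693, -0.148, 0.141, -0.692]
contact_force: [-0.3, -0.6, -2.6]
gripper_width: 40.3
```

```bash
python3 - <<'E'
from h import *
plan(D(0,0,200),-21.6)
E
```

```text
pos [461.5386 211.0345 230.4382] rot [ 0.0028 -0.0336 -0.0092] shift [-0.0215  0.0304  0.0555] F [-0.3296 -0.5964 -2.5583] w 40.29308372167072 t 12.8
```

Call:
{"name": "play_rows", "arguments": {
  "series": [
    [0,0,0,0.003,-0.034,-0.009,0],
    [-0.011,0.008,0.028,0,0,0,0],
    [-0.011,0.008,0.028,0,0,0,0],
    [0,0,0,0,0,0,0],
    [0,0,0,0,0,0,0]
  ]
}}

```text
clock: 13.3
position: [459.4, 269.5, 211.2]
ee_rot: [0.696, -0.135, 0.132, -0.693]
contact_force: [0.6, -1.0, -1.6]
gripper_width: 40.7
```

```bash
python3 - <<'E'
from h import *
plan(D(0,0,190),-21.6);bar()
w=snap("wrist","w5");s=snap("side","s5")
a=cv2.imread("pics/w5.png");b=cv2.imread("pics/s5.png")
P=[D(x,y,112) for x in(-20,20) for y in (-143,143)]+[D(0,y,68) for y in(-132,132)]+[D(x,y,13) for x in(-70,80) for y in(-165,165)]
def mark(im,d):
    for q in proj(d,np.array(P)):cv2.circle(im,tuple(int(round(v)) for v in q),1,(0,0,255),-1)
mark(a,w);mark(b,s)
o=np.zeros((600,800,3),np.uint8);o[:300,:400]=cv2.resize(a,(400,300));o[:,400:]=0
c=cv2.resize(b[200:310,250:390],(800,629),interpolation=cv2.INTER_CUBIC)[:600]
c[:225,500:]=cv2.resize(a,(300,225));cv2.imwrite("pics/o5.png",c)
E
```

```text
pos [459.362  269.46   211.2457] rot [ 0.0051 -0.0024 -0.0027] shift [0.0021 0.0212 0.0019] F [ 0.6437 -1.0245 -1.6471] w 40.67358025328221 t 13.3
disp x,y,z 2.0687627773910884 1.9393606749605086 211.24572732594493 F [ 0.6437 -1.0245 -1.6471] w 40.67358025328221 t 13.3
```

View pics/o5.png

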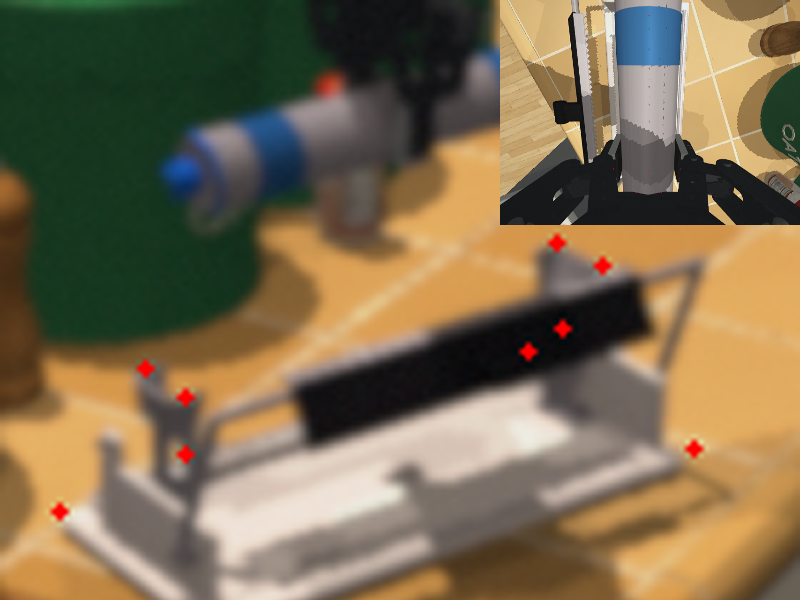

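```bash
python3 - <<'E'
from h import *
s=load("s5")
for e in (-4,0,4):
  for z in(226,230): print(e,z,(proj(s,D(2.07,1.94-140+e,z))[0]-[250,200])*5.714)
E
```

```text
-4 226 [163.8679 184.5917]
-4 230 [163.7944 177.4481]
0 226 [170.3755 182.8012]
0 230 [170.3081 175.6654]
4 226 [176.8661 181.0154]
4 230 [176.8047 173.8873]
```

Call:
{"name": "play_rows", "arguments": {
  "series": [
    [0.002,0.02,0.001,0.005,-0.002,-0.003,0],
    [0,0.035,0,0,0,0,0],
    [0,0.035,0,0,0,0,0],
    [0,0.01,0,0,0,0,0],
    [0,0,0,0,0,0,0]
  ]
}}

```text
clock: 13.9
position: [465.1, 266.2, 113.8]
ee_rot: [-0.691, 0.132, -0.138, 0.697]
contact_force: [0.2, 1.4, -2.6]
gripper_width: 40.4
```

```bash
python3 - <<'E'
from h import *
plan(D(0,0.5,48),-21.6);bar()
E
```

```text
pos [465.1085 266.2396 113.7538] rot [-0.0103 -0.007   0.006 ] shift [-0.0045  0.0658  0.0023] F [ 0.2048  1.4477 -2.5801] w 40.38865038891257 t 13.9
disp x,y,z -4.460271083584985 2.8142019031405656 113.75377176650613 F [ 0.2048  1.4477 -2.5801] w 40.38865038891257 t 13.9
```

Call:
{"name": "play_rows", "arguments": {
  "series": [
    [-0.005,0,0.002,-0.01,-0.007,0.006,0],
    [0,0,0,0,0,0,0],
    [0,0,0,0,0,0,0]
  ]
}}

```text
clock: 14.2
position: [463.1, 271.2, 118.1]
ee_rot: [-0.693, 0.131, -0.134, 0.696]
contact_force: [0.4, 0.3, -2.8]
gripper_width: 40.7
```

```bash
python3 - <<'E'
from h import *
plan(D(0,0.5,48),-21.6);bar()
w=snap("side","s6")
b=cv2.imread("pics/s6.png");c=cv2.resize(b[200:310,250:390],(800,629),interpolation=cv2.INTER_CUBIC)
cv2.imwrite("pics/o6.png",c[:600])
E
```

```text
pos [463.0733 271.1707 118.0688] rot [-0.0052  0.0006  0.003 ] shift [-0.0008  0.0701 -0.0015] F [ 0.402   0.2983 -2.8069] w 40.725145734824025 t 14.2
disp x,y,z -0.7504431419032553 -1.0192021355706837 118.06878229259814 F [ 0.402   0.2983 -2.8069] w 40.725145734824025 t 14.2
```

View pics/o6.png

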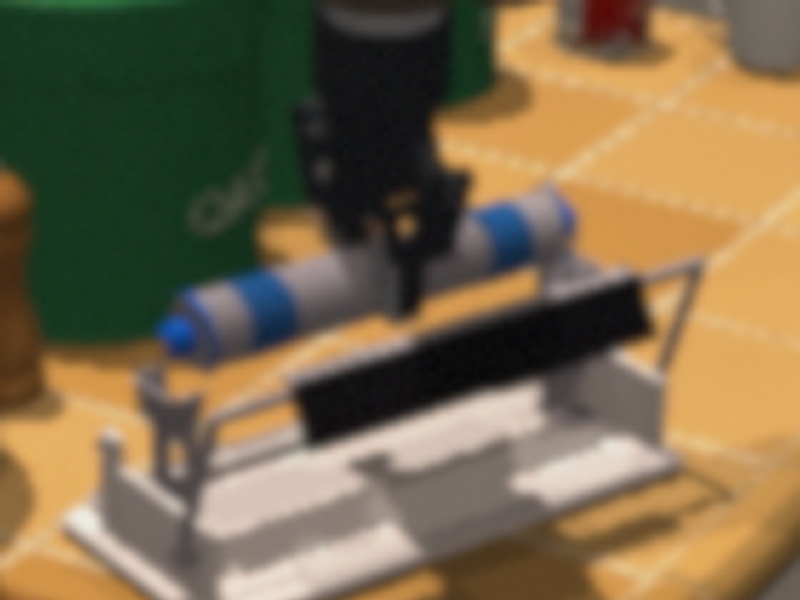

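The roll hangs level over the clips, with its stub at (178,335) directly above the hole at (180,450). I'll lower it.

Call:
{"name": "play_rows", "arguments": {
  "series": [
    [-0.001,0.01,-0.001,-0.005,0,0.003,0],
    [0,0.014,0,0,0,0,0],
    [0,0.014,0,0,0,0,0],
    [0,0,0,0,0,0,0]
  ]
}}

```text
clock: 14.65
position: [463.5, 272.4, 81.5]
ee_rot: [-0.693, 0.13, -0.134, 0.697]
contact_force: [-0.6, -1.5, -2.2]
gripper_width: 40.4
```

```bash
python3 - <<'E'
from h import *
plan(D(0,0.5,48),-21.6);bar()
E
```

```text
pos [463.5416 272.3971  81.4771] rot [-0.0068  0.0018  0.0034] shift [-0.0007  0.0335 -0.0028] F [-0.5744 -1.5352 -2.193 ] w 40.35009896210801 t 14.65
disp x,y,z -0.7335655410088506 -2.3318271775064083 81.47714157807732 F [-0.5744 -1.5352 -2.193 ] w 40.35009896210801 t 14.65
```

Call:
{"name": "play_rows", "arguments": {
  "series": [
    [-0.001,0.008,-0.003,-0.007,0.002,0.003,0],
    [0,0.01,0,0,0,0,0],
    [0,0,0,0,0,0,0]
  ]
}}

```text
clock: 14.95
position: [464.4, 272.2, 67.0]
ee_rot: [-0.693, 0.13, -0.134, 0.697]
contact_force: [1.0, -2.1, -6.9]
gripper_width: 40.7
```

```bash
python3 - <<'E'
from h import *
plan(D(0,0,48),-21.6);bar();print(read_state()["wrist_torque"])
E
```

```text
pos [464.3792 272.2237  67.0215] rot [-0.0066  0.0012  0.005 ] shift [-0.0016  0.019  -0.0025] F [ 0.9913 -2.1336 -6.9308] w 40.673258379198614 t 14.95
disp x,y,z -1.5761082222519405 -2.479481019877499 67.02152465719486 F [ 0.9913 -2.1336 -6.9308] w 40.673258379198614 t 14.95
[-0.4188 -0.1616 -0.1792]
```

Call:
{"name": "play_rows", "arguments": {
  "series": [
    [-0.002,0.008,-0.002,-0.007,0.001,0.005,0],
    [0,0.008,0,0,0,0,0],
    [0,0,0,0,0,0,0]
  ]
}}

```text
clock: 15.25
position: [461.4, 270.6, 50.6]
ee_rot: [0.695, -0.133, 0.132, -0.694]
contact_force: [-0.8, 0.2, -3.5]
gripper_width: 40.5
```

```bash
python3 - <<'E'
from h import *
plan(D(0,0,48),-21.6);bar();print(read_state()["wrist_torque"])
E
```

```text
pos [461.4034 270.638   50.6049] rot [ 0.0012  0.0001 -0.0006] shift [0.0006 0.0026 0.0001] F [-0.8221  0.1766 -3.4787] w 40.54388447263988 t 15.25
disp x,y,z 0.6054140027696334 0.09171188689139684 50.6049183749946 F [-0.8221  0.1766 -3.4787] w 40.54388447263988 t 15.25
[ 0.011   0.0741 -0.0149]
```

Call:
{"name": "play_rows", "arguments": {
  "series": [
    [0,0.004,0,0,0,0,0],
    [0,0.002,0,0,0,0,0]
  ]
}}

```text
clock: 15.45
position: [462.0, 271.1, 46.4]
ee_rot: [0.695, -0.132, 0.132, -0.694]
contact_force: [-8.6, -3.9, 25.9]
gripper_width: 40.3
```

```bash
python3 - <<'E'
from h import *
plan(D(0,0,48),-21.6);bar()
w=snap("side","s7")
b=cv2.imread("pics/s7.png");c=cv2.resize(b[200:310,250:390],(800,629),interpolation=cv2.INTER_CUBIC)
for q in proj(w,np.array([D(0,-132,68),D(0,-140,67),D(0,140,67),D(0,-120,88),D(0,120,88)])):
  q=(q-[250,200])*5.714;cv2.circle(c,(int(q[0]),int(q[1])),3,(0,0,255),1)
cv2.imwrite("pics/o7.png",c[:600])
E
```

```text
pos [461.9524 271.1135  46.3843] rot [0.0014 0.0016 0.0006] shift [ 0.0003 -0.0016 -0.0006] F [-8.6307 -3.9411 25.8823] w 40.27856048240371 t 15.45
disp x,y,z 0.2704905392729887 -0.5527621236707702 46.38429663009357 F [-8.6307 -3.9411 25.8823] w 40.27856048240371 t 15.45
```

View pics/o7.png

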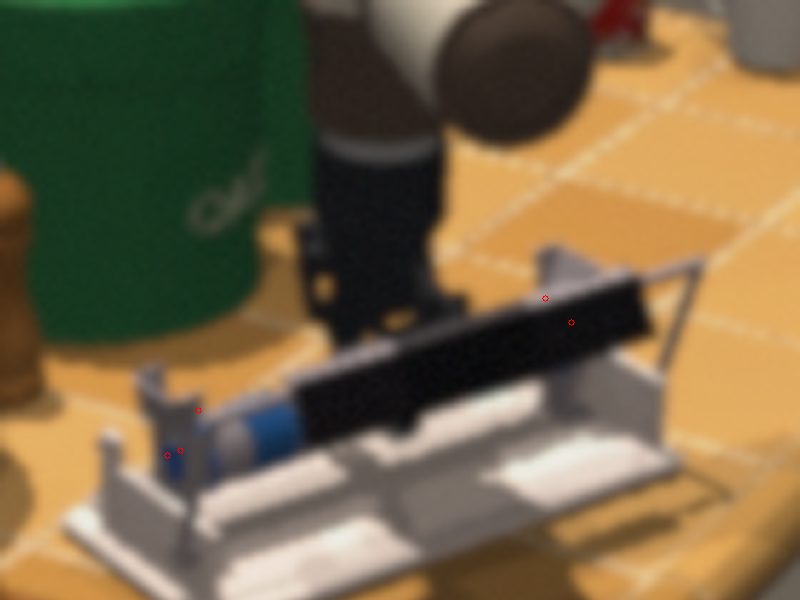

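The stub shows through the near clip hole at (172,460). A firm 26 N bottom reaction at the seat height, with no tilt, says it's seated. I'll relieve the push, release and rise.

Call:
{"name": "play_rows", "arguments": {
  "series": [
    [0,-0.003,0,0,0,0,0],
    [0,0,0,0,0,0,0.06],
    [0,0,0,0,0,0,0.06],
    [0,0,0,0,0,0,0.06],
    [0,0,0,0,0,0,0.06],
    [0,-0.02,0,0,0,0,0.06],
    [0,-0.045,0,0,0,0,0.06],
    [0,-0.045,0,0,0,0,0.06],
    [0,-0.045,0,0,0,0,0.06],
    [0,-0.03,0,0,0,0,0.06]
  ]
}}

```text
clock: 16.5
position: [460.7, 270.4, 235.1]
ee_rot: [0.699, -0.134, 0.13, -0.691]
contact_force: [0.4, -0.7, -0.1]
gripper_width: 60.2
```

```bash
python3 - <<'E'
from h import *
r,a0=np.hypot(80,76),np.arctan2(76,-80)
for a in(1.55,1.65):print(a,50+r*np.cos(a0-a),42+r*np.sin(a0-a))
plan(D(140,0,300),-111.6)
w=snap("wrist","w8");s=snap("side","s8")
b=cv2.imread("pics/s8.png");c=cv2.resize(b[200:310,250:390],(800,629),interpolation=cv2.INTER_CUBIC)[:600]
c[:225,500:]=cv2.resize(cv2.imread("pics/w8.png"),(300,225))
cv2.imwrite("pics/o8.png",c)
E
```

```text
1.55 124.31997985414372 123.5631080481836
1.65 132.09141326703653 115.73601472700174
pos [460.7289 270.3961 235.1392] rot [0.0125 1.573  0.0069] shift [-0.0006 -0.0649 -0.1389] F [ 0.4326 -0.6775 -0.1297] w 60.18510581766414 t 16.5
```

View pics/o8.png

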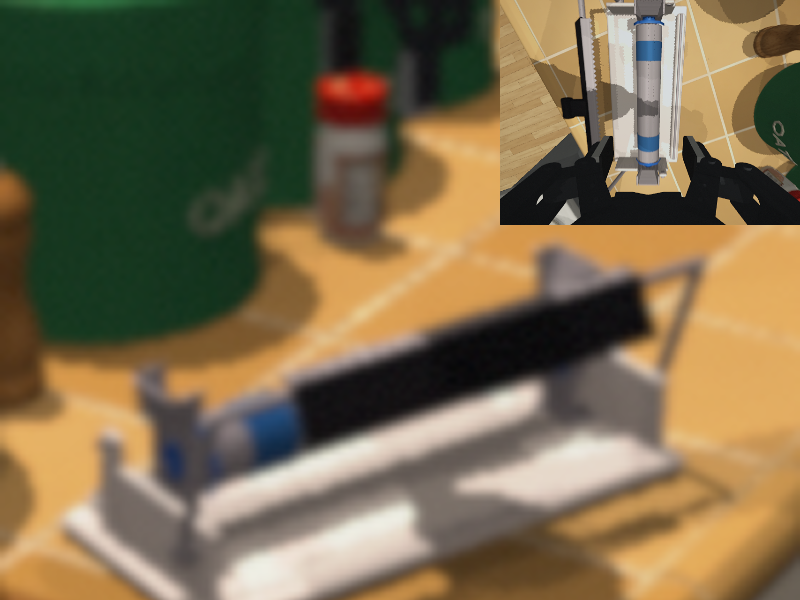

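The roll sits level between the clips with its stubs in both holes (inset and side view agree). The grip shows in the wrist view at about (154,228). I'll return for the bar.

```bash
python3 - <<'E'
from h import *
w=load("w8");r,a0=np.hypot(80,76),np.arctan2(76,-80)
for a in(1.4,1.5,1.6,1.7):
    x,z=50+r*np.cos(a0-a),42+r*np.sin(a0-a);print(a,x,z,proj(w,D(x,0,z)),proj(w,D(x,-15,z)),proj(w,D(x,15,z)))
im=w["color"][:,:,::-1];g=im[200:260,110:190].max(2)<45
ys,xs=np.nonzero(g);cols=g.sum(0);print(list(zip(range(110,190),cols)))
ys,xs=np.nonzero(g[:,:40]);print(xs.min()+110,ys.min()+200,ys.max()+200)
E
```

```text
1.4 111.29680804710368 133.75348125949515 [[153.7236 233.6916]] [[151.0131 212.1551]] [[156.3436 254.5094]]
1.5 120.1506428484919 127.17562625506979 [[144.9845 231.04  ]] [[142.1937 209.99  ]] [[147.6844 251.4043]]
1.6 128.3035556152575 119.74672454842246 [[138.1844 228.2066]] [[135.3578 207.6804]] [[140.9213 248.0816]]
1.7 135.67408513802957 111.54100326973763 [[133.2958 225.2566]] [[130.4736 205.2797]] [[136.031  244.6175]]
[(110, np.int64(0)), (111, np.int64(0)), (112, np.int64(0)), (113, np.int64(0)), (114, np.int64(0)), (115, np.int64(0)), (116, np.int64(0)), (117, np.int64(0)), (118, np.int64(0)), (119, np.int64(0)), (120, np.int64(0)), (121, np.int64(0)), (122, np.int64(0)), (123, np.int64(0)), (124, np.int64(0)), (125, np.int64(0)), (126, np.int64(0)), (127, np.int64(0)), (128, np.int64(0)), (129, np.int64(0)), (130, np.int64(6)), (131, np.int64(15)), (132, np.int64(20)), (133, np.int64(28)), (134, np.int64(35)), (135, np.int64(41)), (136, np.int64(43)), (137, np.int64(43)), (138, np.int64(44)), (139, np.int64(45)), (140, np.int64(45)), (141, np.int64(45)), (142, np.int64(45)
[... 301 characters left out ...]
, np.int64(38)), (158, np.int64(38)), (159, np.int64(37)), (160, np.int64(36)), (161, np.int64(36)), (162, np.int64(36)), (163, np.int64(36)), (164, np.int64(36)), (165, np.int64(36)), (166, np.int64(36)), (167, np.int64(36)), (168, np.int64(36)), (169, np.int64(36)), (170, np.int64(36)), (171, np.int64(36)), (172, np.int64(36)), (173, np.int64(36)), (174, np.int64(36)), (175, np.int64(37)), (176, np.int64(48)), (177, np.int64(48)), (178, np.int64(48)), (179, np.int64(48)), (180, np.int64(49)), (181, np.int64(55)), (182, np.int64(60)), (183, np.int64(60)), (184, np.int64(60)), (185, np.int64(57)), (186, np.int64(47)), (187, np.int64(36)), (188, np.int64(25)), (189, np.int64(15))]
130 208 252
```

Call:
{"name": "play_rows", "arguments": {
  "series": [
    [0,-0.04,0,0,0.14,0,0.0854],
    [0,-0.03,0,0,0.14,0,0.0854],
    [0,0,0,0,0.14,0,0.0854],
    [0,0,0,0,0.14,0,0.0854],
    [0,0,0,0,0.14,0,0.0854],
    [0,0,0,0,0.14,0,0.0854],
    [0,0,0,0,0.14,0,0.0854],
    [0,0,0,0,0.14,0,0.0854],
    [0,0,0,0,0.14,0,0.0854],
    [0,0,0,0,0.14,0,0.0854]
  ]
}}

```text
clock: 17.6
position: [459.6, 270.6, 299.9]
ee_rot: [0.437, -0.561, 0.561, -0.423]
contact_force: [0.7, 0.8, -0.8]
gripper_width: 85.5
```

Call:
{"name": "play_rows", "arguments": {
  "series": [
    [0,0,0,0,0.14,0,0.0854],
    [0,0,0,0,0.14,0,0.0854],
    [0,0,0,0,0.05,0,0.0854],
    [0,0,0,0,0,0,0.0854]
  ]
}}

```text
clock: 18.0
position: [458.3, 269.8, 294.5]
ee_rot: [0.337, -0.625, 0.629, -0.317]
contact_force: [-0.6, -0.7, -0.2]
gripper_width: 85.5
```

```bash
python3 - <<'E'
from h import *
plan(D(131,0,200),-111.6)
E
```

```text
pos [458.2783 269.823  294.5296] rot [ 0.011  -0.2318  0.0268] shift [-0.0021  0.0945 -0.1278] F [-0.5527 -0.7264 -0.2303] w 85.46519999242385 t 18.0
```

Call:
{"name": "play_rows", "arguments": {
  "series": [
    [0,0,0,0.005,-0.116,0.013,0.0854],
    [0,0,0,0.006,-0.116,0.013,0.0854],
    [0,0.03,-0.04,0,0,0,0.0854],
    [0,0.03,-0.04,0,0,0,0.0854],
    [0,0.03,-0.035,0,0,0,0.0854],
    [0,0,0,0,0,0,0.0854]
  ]
}}

```text
clock: 18.6
position: [348.5, 309.7, 197.6]
ee_rot: [0.403, -0.581, 0.583, -0.4]
contact_force: [0.6, -0.3, 0.1]
gripper_width: 85.3
```

```bash
python3 - <<'E'
from h import *
plan(D(124,0,106),-111.6)
E
```

```text
pos [348.4832 309.7458 197.5921] rot [0.0008 0.0138 0.0042] shift [-0.0054  0.0916 -0.004 ] F [ 0.6249 -0.3445  0.0712] w 85.32401923826103 t 18.6
```

Call:
{"name": "play_rows", "arguments": {
  "series": [
    [-0.006,0,-0.005,0,0.014,0.004,0.0854],
    [0,0.035,0,0,0,0,0.0854],
    [0,0.03,0,0,0,0,0.0854],
    [0,0.015,0,0,0,0,0.0854],
    [0,0,0,0,0,0,0.0854]
  ]
}}

```text
clock: 19.1
position: [349.8, 322.8, 118.3]
ee_rot: [-0.394, 0.586, -0.583, 0.401]
contact_force: [0.7, -0.8, -0.2]
gripper_width: 85.7
```

```bash
python3 - <<'E'
from h import *
plan(D(124,0,106),-111.6)
E
```

```text
pos [349.803  322.7707 118.2792] rot [-0.0025  0.0011 -0.0107] shift [ 0.0072  0.0123 -0.0004] F [ 0.7317 -0.8149 -0.1789] w 85.74896335201761 t 19.1
```

Call:
{"name": "play_rows", "arguments": {
  "series": [
    [0.007,0.013,0,-0.003,0,-0.01,0.0854],
    [0,0,0,0,0,0,0.0854],
    [0,0,0,0,0,0,0],
    [0,0,0,0,0,0,0],
    [0,0,0,0,0,0,0],
    [0,0,0,0,0,0,0],
    [0,0,0,0,0,0,0],
    [0,0,0,0,0,0,0]
  ]
}}

```text
clock: 19.9
position: [349.6, 318.0, 108.3]
ee_rot: [-0.395, 0.586, -0.584, 0.399]
contact_force: [0.4, 0.0, -2.5]
gripper_width: 29.0
```

```bash
python3 - <<'E'
from h import *
x,y,z=bar()
r,a0=np.hypot(80,76),np.arctan2(76,-80)
G=lambda a:np.array([50+r*np.cos(a0-a),42+r*np.sin(a0-a)])
print(G(1.55))
for k in range(11):
    b=(G(1.55-1.55*(k+1)/11)-G(1.55-1.55*k/11));print("tool y,z",-b[1]/1000,-b[0]/1000)
E
```

```text
disp x,y,z 122.05276038906106 -2.7401507475631703 108.3289421139518 F [ 0.4012  0.0438 -2.4535] w 28.962451726888343 t 19.9
[124.32   123.5631]
tool y,z -0.009629345737238068 0.012191593647887487
tool y,z -0.007821679614743289 0.013423136109225197
tool y,z -0.005858967930103006 0.01438859790933435
tool y,z -0.0037801166154781355 0.015068841142432362
tool y,z -0.0016263337855662598 0.015450381659376625
tool y,z 0.000559687111926877 0.015525656357758884
tool y,z 0.0027346135888903973 0.015293173101810229
tool y,z 0.004855333076815214 0.014757540300323075
tool y,z 0.006879807527436497 0.013929375556280512
tool y,z 0.00876790671365373 0.012825095198989387
tool y,z 0.010482203712589637 0.01146658887072563
```

Gripped (29 mm). Now I'll swing the bar forward and down, checking midway.

Call:
{"name": "play_rows", "arguments": {
  "series": [
    [0,-0.0096,0.0122,0,0,0,0],
    [0,-0.0078,0.0134,0,0,0,0],
    [0,-0.0059,0.0144,0,0,0,0],
    [0,-0.0038,0.015,0,0,0,0],
    [0,-0.0016,0.0155,0,0,0,0],
    [0,0.0006,0.0155,0,0,0,0]
  ]
}}

```text
clock: 20.5
position: [426.1, 287.2, 133.6]
ee_rot: [-0.397, 0.59, -0.58, 0.396]
contact_force: [-3.9, 3.8, -0.4]
gripper_width: 28.8
```

```bash
python3 - <<'E'
from h import *
x,y,z=bar();o=14
print(np.hypot(x-50,z+o-42),2.382-np.arctan2(z+o-42,x-50));plan([0,0,0],-111.6)
E
```

```text
disp x,y,z 39.53655870531895 -2.279602804648503 133.6233256445562 F [-3.871   3.8484 -0.4093] w 28.780269723195726 t 20.5
106.14033410510444 0.7124621000013576
pos [426.0891 287.1955 133.6233] rot [ 0.0123 -0.0022 -0.0066] shift [ 0.4239  0.1336 -0.2904] F [-3.871   3.8484 -0.4093] w 28.780269723195726 t 20.5
```

Call:
{"name": "play_rows", "arguments": {
  "series": [
    [0,0.0025,0.0155,0,0,0,0],
    [0,0.0045,0.015,0,0,0,0],
    [0,0.0065,0.014,0,0,0,0],
    [0,0.0085,0.013,0,0,0,0]
  ]
}}

```text
clock: 20.9
position: [479.9, 265.6, 111.6]
ee_rot: [-0.398, 0.592, -0.579, 0.395]
contact_force: [-3.6, 1.9, 2.4]
gripper_width: 28.8
```

```bash
python3 - <<'E'
from h import *
x,y,z=bar();o=15
print(np.hypot(x-50,z+o-42),2.382-np.arctan2(z+o-42,x-50))
E
```

```text
disp x,y,z -18.463173415996213 -2.0764360732129754 111.59887080650498 F [-3.5811  1.8801  2.3903] w 28.82288642793431 t 20.9
108.83094714245802 0.13083690174564788
```

Call:
{"name": "play_rows", "arguments": {
  "series": [
    [0,0.0095,0.01,0,0,0,0],
    [0,0.004,0.003,0,0,0,0],
    [0,0.003,0,0,0,0,0]
  ]
}}

```text
clock: 21.2
position: [495.3, 259.5, 96.3]
ee_rot: [-0.398, 0.591, -0.58, 0.395]
contact_force: [-17.1, 0.5, 36.6]
gripper_width: 29.0
```

```bash
python3 - <<'E'
from h import *
x,y,z=bar();o=15
print(np.hypot(x-50,z+o-42),2.382-np.arctan2(z+o-42,x-50))
E
```

```text
disp x,y,z -35.00172265930959 -2.0322881014880902 96.27383804558336 F [-17.1247   0.5045  36.5893] w 29.049915293420273 t 21.2
109.65471942700825 -0.07579019659895181
```

The bar is on its stop (37 N reaction). I'll ease off, release and retreat.

Call:
{"name": "play_rows", "arguments": {
  "series": [
    [0,-0.003,-0.002,0,0,0,0],
    [0,0,0,0,0,0,0.0854],
    [0,0,0,0,0,0,0.0854],
    [0,0,0,0,0,0,0.0854],
    [0,0,0,0,0,0,0.0854],
    [0,-0.02,0,0,0,0,0.0854],
    [0,-0.045,0,0,0,0,0.0854],
    [0,-0.045,-0.01,0,0,0,0.0854],
    [0,-0.045,-0.02,0,0,0,0.0854],
    [0,-0.02,0,0,0,0,0.0854]
  ]
}}

```text
clock: 22.2
position: [467.3, 267.8, 273.8]
ee_rot: [-0.401, 0.59, -0.581, 0.391]
contact_force: [-0.0, -0.0, 0.9]
gripper_width: 85.5
```

Call:
{"name": "play_rows", "arguments": {
  "series": [
    [0,0,0,0,0,0,0.0854],
    [0,0,0,0,0,0,0.0854]
  ]
}}

```text
clock: 22.4
position: [468.2, 268.8, 277.0]
ee_rot: [-0.399, 0.59, -0.581, 0.394]
contact_force: [-0.2, 0.5, -1.2]
gripper_width: 85.4
```

```bash
python3 - <<'E'
from h import *
bar();w=snap("wrist","w9");s=snap("side","s9")
r,a0=np.hypot(80,76),np.arctan2(76,-80)
for a in(0,.08,.15,.25):print(a,[proj(w,D(50+r*np.cos(a0-a),y,42+r*np.sin(a0-a)))[0] for y in(-15,0,15)])
im=cv2.imread("pics/w9.png")
for y in(-15,15):
  q=proj(w,D(-30,y,118))[0];cv2.circle(im,(int(round(q[0])),int(round(q[1]))),2,(0,0,255),-1)
c=np.zeros((600,800,3),np.uint8);c[:,:]=0
c[:360,:]=cv2.resize(im[60:330],None,fx=1.25,fy=1.25)[:360] if False else cv2.resize(im[80:368],(800,360))
c[360:,:420]=cv2.resize(cv2.imread("pics/s9.png")[210:300,250:407],(420,240))
cv2.imwrite("pics/o9.png",c)
E
```

```text
disp x,y,z -6.427605678641549 -0.7158176451519109 277.0090409829998 F [-0.2279  0.4619 -1.1931] w 85.36086500425593 t 22.4
0 [array([297.3767, 188.4614]), array([315.8618, 188.4346]), array([334.3507, 188.4077])]
0.08 [array([297.13  , 197.5611]), array([315.8675, 197.5348]), array([334.609 , 197.5085])]
0.15 [array([296.9432, 206.1005]), array([315.8738, 206.0749]), array([334.8085, 206.0492])]
0.25 [array([296.729, 219.09 ]), array([315.8847, 219.0654]), array([335.0445, 219.0409])]
```

The viewer is at its limit, so I'll check numerically. I'll compare the hood and grip in the side view with the initial bar-down picture, and use the grip row in the wrist view.

```bash
python3 - <<'E'
from h import *
w=cv2.imread("pics/w9.png");v=w.max(2).astype(int)
for c in (240,300,316,332,390):print(c,[int(v[r,c]) for r in range(150,236,3)])
s1,s3,s7,s9=[cv2.imread(f"pics/s{k}.png").max(2) for k in(1,3,8,9)]
R_=(slice(215,300),slice(262,385))
dk=[(s[R_]<55) for s in (s1,s3,s7,s9)]
for k,d in zip("1389",dk):
    ys,xs=np.nonzero(d);print(k,d.sum(),xs.mean()+262,ys.mean()+215)
    n,l,st,ce=cv2.connectedComponentsWithStats(d.astype(np.uint8));print([ (st[i]+[262,215,0,0,0]).tolist() for i in range(1,n) if st[i,4]>40])
# stub blue in side
for f in("s8","s9"):
    h=cv2.cvtColor(cv2.imread(f"pics/{f}.png")[200:310,250:390],cv2.COLOR_BGR2HSV);m=((h[...,0]>100)&(h[...,0]<125)&(h[...,1]>120)).astype(np.uint8)
    n,l,st,ce=cv2.connectedComponentsWithStats(m);print(f,[(st[i].tolist(),ce[i].round(1).tolist()) for i in range(1,n) if st[i,4]>6])
E
```

```text
240 [195, 175, 213, 208, 211, 137, 28, 33, 34, 35, 34, 34, 34, 35, 34, 34, 36, 37, 37, 28, 170, 173, 158, 149, 143, 137, 127, 118, 227]
300 [178, 178, 219, 207, 210, 126, 27, 31, 32, 29, 31, 20, 31, 28, 37, 29, 29, 23, 37, 26, 175, 169, 182, 181, 173, 165, 153, 124, 224]
316 [179, 179, 170, 207, 210, 142, 31, 30, 32, 29, 25, 17, 27, 33, 42, 43, 30, 23, 36, 27, 176, 168, 184, 160, 169, 145, 135, 107, 220]
332 [180, 179, 218, 207, 210, 127, 28, 31, 33, 33, 33, 17, 23, 26, 28, 34, 30, 18, 34, 26, 168, 165, 162, 162, 154, 147, 136, 111, 138]
390 [184, 182, 169, 207, 208, 124, 25, 31, 31, 32, 34, 32, 32, 34, 33, 33, 34, 35, 35, 28, 163, 159, 148, 141, 135, 129, 118, 99, 222]
1 1155 284.17662337662335 232.94632034632033
[[262, 215, 43, 42, 1037], [307, 249, 8, 11, 55]]
3 1780 300.0134831460674 242.49269662921347
[[262, 215, 43, 43, 1095], [302, 249, 61, 28, 617]]
8 1745 301.6538681948424 243.3512893982808
[[262, 215, 43, 43, 1006], [302, 249, 61, 29, 659]]
9 1116 284.23387096774195 233.165770609319
[[262, 215, 43, 43, 990], [307, 249, 8, 11, 55]]
s8 [([44, 71, 8, 9, 58], [47.7, 75.1]), ([29, 78, 3, 5, 10], [29.9, 79.8])]
s9 [([84, 57, 8, 10, 53], [88.0, 60.9]), ([42, 70, 9, 11, 66], [46.7, 74.4]), ([29, 78, 3, 5, 9], [30.0, 80.0])]
```

```bash
python3 -c "
from bench import *
print(job_done(), read_state()['clock'])"
```

```text
the job is handed in; nothing more can be done
the job is handed in; nothing more can be done
```

The foil dispenser is refilled and the job is handed in, at about 22.5 s of the 72 s allowed. I swung the cutter bar up to about 1.55–1.6 rad and pressed the roll down between the clips until it seated. Then I swung the bar back down onto its stop and withdrew the arm.

**Last checks:**
- **Roll:** it bottomed out at the seat height with a 26 N reaction and about 0.001 rad of tool tilt. After release, the near stub shows in its clip hole, and its pixels hadn't moved after the bar came down.
- **Far clip:** I saw the far end only in the wrist view, where the roll lay level between the clips. I couldn't read either clip's angle directly.
- **Bar:** in the side view, the grip's dark blob is in exactly the same place as at the start, with the bar down. In the wrist view the grip sits about 2–3 pixels from where a fully closed bar should show. That is about 0.02 rad, inside the 0.08 limit.
- **Arm:** it is clear of everything, with about 1 N on the force sensor.
- **Mug, tin and onion:** the arm stayed away from all three, but I did not measure their positions at the end.

**Failed or awkward:**
- The top camera showed only a blank surface, so I didn't use it.
- The picture viewer hit its limit before I could look at the final scene, so the final bar check is from pixel values rather than by eye.
- Closing the bar peaked at 37 N vertically, about 40 N with the sideways push. The limit is 40 N for the arm or the gripper's body. This load went through the finger pads on the grip, and I eased it off straight away.

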